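# Roll the sample jar up the reader gutter into its seat

## Task

With the fingers, push the sample jar that lies at the foot of the sloped metal gutter up the slope, over the low hump and right up to the stop at the top, so that it stays in the seat there and cannot roll back when you let go. Push it steadily with your fingers on it, without flicking, grasping or lifting it or letting it run back down, and then come away. Leave the stop where it is clamped, and the other jar, the bottle and the dishes undisturbed.

Things in the scene. Friction and masses are not known exactly. Their poses are not given: they have to be found in the camera images.
- jar: The jar to push: closed cylinder 56 mm in diameter, 80 mm long, white with paper band and black screw cap, 0.1 to 0.2 kg. It lies on its side across the gutter and rolls along it. Origin: the cylinder's centre; y is the cylinder's axis, x and z turn as it rolls. At the start it rests at the foot of the slope, against the foot bar. It is smooth and also slides easily.
- foot_bar (a point): Middle of the top of the grey cross bar at the foot of the gutter, over which a finger can reach in behind the jar. The bar stands 9 mm above the gutter's floor, is 6 mm thick along the gutter and spans it; it is fixed. This point is about 24 mm downhill of the jar's centre at the start. Axes as gutter.
- seat (a point): Where the jar's centre belongs. x points up the slope along the gutter (0.14 rad above level), y across it (level), z square off the floor, which is 28 mm below this point all along the lane. It is on the adjustable stop, clamped anywhere from 145 to 200 mm uphill of the jar's start; the clamp slips only above about 60 N.
- stop_face (a point): On the stop's upright face (grey reader head 80 mm wide, 44 mm high above the floor, 20 mm thick), 28 mm uphill of the seat point and at the same height off the floor: the jar touches the face here when seated. Axes as seat.
- hump (a point): Middle of the crest of the hump, a cross wedge on the stop, 15 mm downhill of the seat point. It rises gently over 32 mm to 3.5 mm above the floor, then drops sharply back to the floor on the seat side. Once the jar's centre is past it the jar drops into the seat and stays. Axes as seat.
- gutter: Straight aluminium gutter on a low fixed stand: 300 mm long, 85 mm wide inside, side walls 12 mm above its floor and 4 mm thick. Origin: on the table (height 0) under its middle; x level, towards the uphill end; y across; z up. The floor is 45 mm above the origin and climbs 0.14 rad towards +x; the low end is open but for the foot bar.
- spare_jar: Bystander: a second jar of the same kind standing upright on the table, cap up, 56 mm in diameter, 80 mm high, beside the gutter at 110 mm or more from its centre line. Origin: centre of its underside.
- flask: Bystander: amber bottle, 60 mm in diameter, 130 mm high, standing upright beside the gutter at 110 mm or more from its centre line. Origin: centre of its underside.
- dishes: Bystander: two stacked round dishes, 60 mm in diameter, 27 mm high, beside the gutter at 110 mm or more from its centre line, on the other side from the bottle and the spare jar. Origin: centre of the underside.

How it is judged:
On the way:
1. the jar is part-way up the slope with the fingers on it (x of jar in the frame of seat between -0.1 and -0.03 m and contact force between the fingers and jar above 0.05 N), for 0.05 s.
At the end, for the whole second after the job is handed in: The jar lies at rest in the seat against the stop: its centre within 6 mm of the seat point along the gutter, 12 mm across and 4 mm in height, its axis within 0.15 rad of square across the gutter, slower than 10 mm/s; the stop is within 6 mm of where it was clamped (x of jar in the frame of seat between -0.006 and 0.006 m and y of jar in the frame of seat between -0.012 and 0.012 m and z of jar in the frame of seat between -0.004 and 0.004 m and angle between the y axis of jar and the y axis of seat, either way round below 0.15 rad and linear speed of jar below 0.01 m/s and distance of seat from where it was at the start of the episode below 0.006 m); the robot touches nothing.
It fails at once if the jar is lifted more than 15 mm off the gutter's floor (z of jar in the frame of seat above 0.015 m).
It fails at once if the jar leaves the gutter (y of jar in the frame of seat above 0.03 m or y of jar in the frame of seat below -0.03 m or z of jar in the frame of seat below -0.015 m).
It fails at once if the jar is flicked or runs back down freely (faster than 0.4 m/s) (linear speed of jar above 0.4 m/s).
It fails at once if the stop is shifted by more than 10 mm (distance of seat from where it was at the start of the episode above 0.01 m).
It fails at once if the spare jar, the bottle or the dishes are moved more than 15 mm (distance of any of spare_jar, flask, dishes from where it was at the start of the episode above 0.015 m).
It also fails if it takes over 40 s, if anything falls off the work surface, if the arm or the gripper's body presses on something with over 40 N, if the wrist force passes 120 N, or if a joint passes its speed limit or range.

## Robot

A 7-joint arm with a two-finger parallel gripper is mounted at the origin on the work surface. World frame = base frame: x ahead of the robot, y to its left, z up, the work surface at z = 0. Lengths are in m, angles in rad, forces in N, time in s.
With the tool pointing down it reaches from about 0.4 to 0.85 m from the base axis. Payload 10.4 kg.
Tool frame: the origin (TCP) lies on the front face of the gripper's body, between the roots of the fingers; the fingertips stand 73 mm ahead of it and the grasp point (between the pads) lies 54 mm ahead of it; z points along the fingers, y is the line along which they close (so a half turn about z gives the same grasp; the last joint's range is limited). The gripper opens to 85 mm and grips with 20 to 120 N. Pads are 22 mm wide; open, the fingers measure 114 mm over their backs; the gripper's body (76 mm by 85 mm) begins 54 mm behind the grasp point. The pads swing forward as they close: fully open they stand 13 mm farther back than shut.
Start: joints at [1.257, 0.332, -0.065, 1.46, 0.022, 1.35, -0.088], TCP at [0.179, -0.599, 0.304] pointing down, gripper open.
Joint ranges: [-2.6, 2.6], [-0.5, 2.12], [-1.47, 1.34], [0.16, 2.42], [-1.27, 4.41], [0.06, 2.06], [-2.6, 2.6]. Speed limits (rad/s): [2.22, 2.22, 2.79, 2.79, 3.14, 3.14, 3.14].

## Interface

Orientations are given as a unit quaternion [x, y, z, w].
In Python, from workcell import manip gives the robot as it stands.
- The arm moves only by the shell command python3 -m jog 'ROWS' [FORCE]. ROWS is JSON, a list of rows, each an object with "grip": the gripper command: -1 is fully open, 1 is shut, values between are in proportion; "slide": the shift along the tool's x, y, z in cm, a list of three; "yaw": the turn about the tool's z in rad. A call has 1 to 8 rows; each row shifts and turns the commanded pose from where the row before left it, along the tool's axes as they then stand; what a row does not reach is not made up. A row lasts 1/10 s, in which the tool goes at most 50 mm and 8.59 degrees, less where a joint would pass 70% of its speed; a pose out of reach is approached as far as the arm can. A call with a gripper value outside its range is refused whole. The fingers move at their own pace and stop on an object; FORCE is the grip in N (left out, the last holds). Time passes only in rows, so rows that do not move let the fingers close. It gives the time, the measured TCP pose, the force, the opening and the grip force at its end, in the units of the state.
- manip.get_obs(): the state, without advancing time (a new reading comes with each control period).
- manip.camera(name): name is "side" or "top"; returns the picture (400x640x3 uint8, blue, green, red); there is no depth.
- manip.calibration(name): a dict with "vfov" (degrees; the focal length in pixels is half the picture's height over the tangent of half this angle, whatever the lens; pixels are square), "cx", "cy" (the principal point, pixels), "camera_from_world" (4x4, takes a point from world to camera coordinates). Camera axes: x right, y down, z forward; pixel columns grow to the right and rows downward; lengths in m; the calibration is good to about 2 mm. A picture is of the moment at which its call begins. calibration takes no time and is no camera call.
- manip.hand_in(): hands the job in; it is judged then, once.
Trained networks look in the newest picture that a camera, given by its name, has taken for a name from the list of things; names that differ only in an ending like _2 or _b are one class to them, and where a whole thing is asked for, a point or a joint stands for the part that bears it (a point fixed in the world has none). Each returns a list of dicts, best first, with "conf" (0 to 1); they miss things now and then, are a little off and sometimes report something else, mostly with a low value. They report only what shows in the picture. A call takes as long as a camera call.
- manip.masks_of(thing, camera): "region" (400x640 bool, what is visible of it) and "centre" ([column, row] in pixels, amid what is visible of it).
The state is a dict: "clock": time; "joint_pos": joint angles; "joint_velocities": joint speeds; "tau": joint torques, N m; "position": TCP position; "ee_rot": TCP orientation; "ft_force": force on the tool from outside, world axes, zero at the start; "torque": the same for the moment, N m; "grip_width": opening from 0.0 (shut) to 1.0 (fully open); "grasp_force": force on a finger pad.
Only numpy, scipy, OpenCV 4.12 (cv2) and the standard library are available. Lean on these libraries where they do the work, as an engineer would, in place of code of your own. Each camera call takes 0.05 s, during which the arm holds its last target. There are 200 camera calls.

## Working session

There is one attempt and no reset: what is moved stays moved. The work goes in short steps, Python scripts to look and compute and a shell command to move; the robot and the scene stay as the last step left them, time stands still between calls to the robot, and variables do not carry over. Pictures are saved under pics/ and viewed, at most 10 in all, crops included, and the job is handed in when it is done.

```bash
mkdir -p pics; cat > h.py <<'E'
import numpy as np, cv2
from workcell import manip
def P(cam):
    c=manip.calibration(cam); f=200/np.tan(np.radians(c["vfov"])/2); return f,c["cx"],c["cy"],np.array(c["camera_from_world"])
def proj(cam,p):
    f,cx,cy,T=P(cam); q=T[:3,:3]@np.array(p)+T[:3,3]; return [round(float(cx+f*q[0]/q[2]),1),round(float(cy+f*q[1]/q[2]),1)]
def ray(cam,uv):
    f,cx,cy,T=P(cam); d=T[:3,:3].T@np.array([(uv[0]-cx)/f,(uv[1]-cy)/f,1]); return -T[:3,:3].T@T[:3,3],d
def atz(cam,uv,z):
    o,d=ray(cam,uv); return o+d*(z-o[2])/d[2]
E
python3 - <<'E'
from h import *
np.set_printoptions(precision=3,suppress=True)
o=manip.get_obs(); print({k:np.round(v,3) for k,v in o.items()})
ims=[]
for c in("top","side"):
    im=manip.camera(c); cv2.imwrite(f"pics/{c}0.png",im); print(c,P(c))
    for t in ("jar","gutter","stop_face","foot_bar","spare_jar","flask","dishes"):
        for m in manip.masks_of(t,c)[:3]:
            r=m["region"]; ys,xs=np.nonzero(r); print(t,round(m["conf"],2),m["centre"],r.sum(),cv2.minAreaRect(np.c_[xs,ys].astype(np.float32)))
E
```

```text
{'clock': np.float64(0.0), 'joint_pos': array([ 1.257,  0.333, -0.065,  1.461,  0.022,  1.35 , -0.088]), 'joint_velocities': array([-0.001,  0.   , -0.001, -0.002,  0.001, -0.001, -0.001]), 'tau': array([  0.001, -62.546,   0.05 , -39.161,   0.016,   0.01 ,  -0.   ]), 'position': array([ 0.179, -0.598,  0.303]), 'ee_rot': array([ 0.989,  0.145, -0.   , -0.001]), 'ft_force': array([ 0.375, -0.311,  0.04 ]), 'torque': array([-0.003,  0.007, -0.024]), 'grasp_force': np.float64(0.0), 'grip_width': np.float64(0.999)}
top (np.float64(403.1703957844325), 312.2880732462454, 199.41662990762845, array([[-0.011, -1.   , -0.001,  0.034],
       [-0.987,  0.011, -0.159,  0.648],
       [ 0.159, -0.001, -0.987,  0.624],
       [ 0.   ,  0.   ,  0.   ,  1.   ]]))
jar 0.77 [418.6, 223.6] 1706 ((422.2500305175781, 224.75), (50.68428421020508, 34.79620361328125), 66.80140686035156)
gutter 0.71 [337.1, 256.5] 8734 ((353.4288024902344, 246.6422119140625), (74.94505310058594, 176.6384735107422), 65.25325012207031)
stop_face 0.71 [324.9, 259.4] 2379 ((316.82586669921875, 265.37152099609375), (75.010009765
[... 1118 characters left out ...]
035 ((253.0413055419922, 224.81210327148438), (74.43309783935547, 73.09916687011719), 46.0809211730957)
foot_bar 0.77 [285.7, 253.4] 10645 ((295.54730224609375, 266.451416015625), (202.87217712402344, 76.59281921386719), 44.21517562866211)
spare_jar 0.93 [328.5, 200.4] 1693 ((328.5, 202.0), (56.0, 33.0), 90.0)
flask 0.7 [431.3, 258.1] 2821 ((428.876708984375, 254.82876586914062), (45.06084060668945, 81.2265625), 20.556045532226562)
flask 0.47 [349.1, 301.5] 2945 ((349.54730224609375, 300.8442077636719), (44.71131134033203, 71.36845397949219), 46.636573791503906)
dishes 0.7 [184.9, 289.3] 1505 ((183.70590209960938, 291.82354736328125), (42.20119857788086, 42.6862678527832), 75.96376037597656)
```

View pics/top0.png

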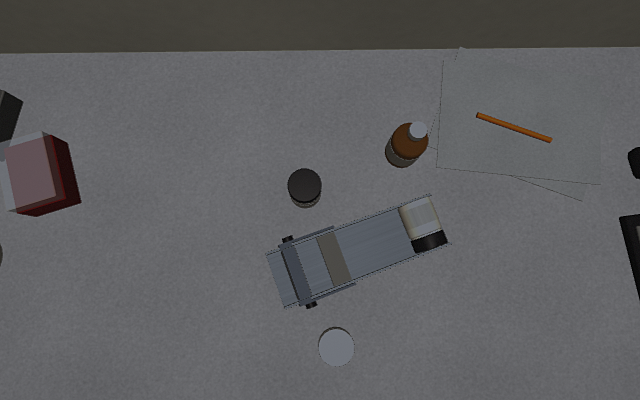

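View pics/side0.png

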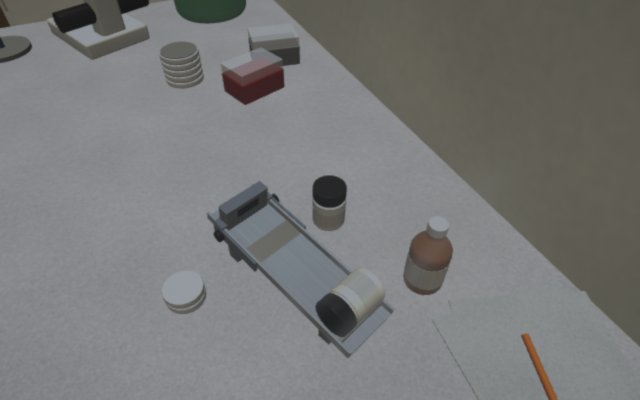

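Top view: gutter runs from its foot (jar at about 423,224) to the top (about 275,280). The stop bar is at about (297,270) and the hump at (334,258). The spare jar and bottle are on one side and the dishes on the other. The side view agrees. I'll zoom in to fit the geometry.

```bash
python3 - <<'E'
from h import *
a=cv2.imread("pics/top0.png")[185:315,255:455]; b=cv2.imread("pics/side0.png")[175:357,195:395]
for n,i,s in(("tc",a,4),("sc",b,3.2)):
    i=cv2.resize(i,None,fx=s,fy=s,interpolation=cv2.INTER_CUBIC); cv2.imwrite(f"pics/{n}.png",np.clip(i*1.5,0,255).astype(np.uint8))
E
```

```text
(no output)
```

View pics/tc.png

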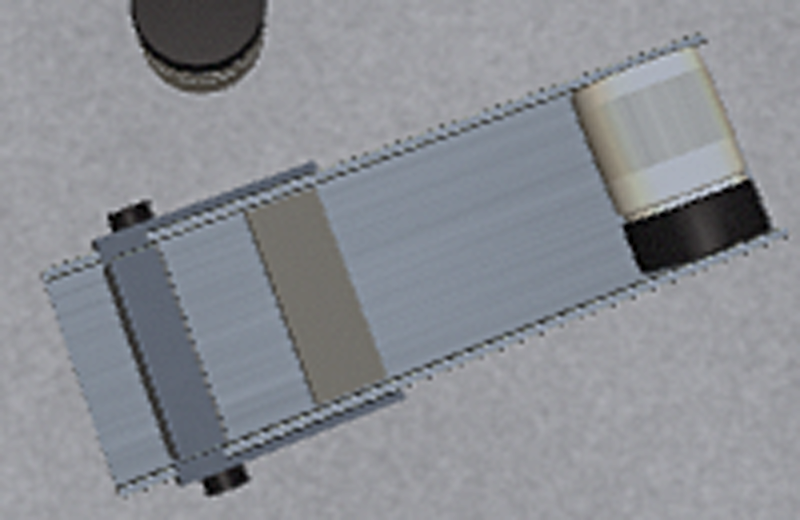

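View pics/sc.png

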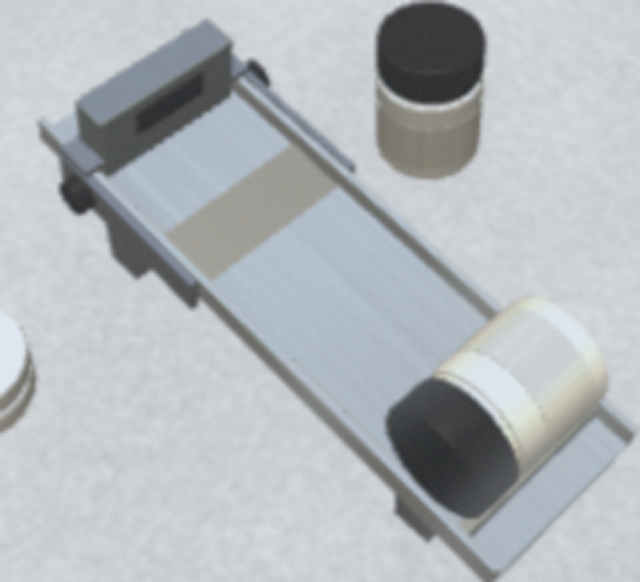

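```bash
cat > fit.py <<'E'
from h import *
from scipy.optimize import least_squares
a=0.14
def G(p,s,c,h):
    x,y,w=p[:3]; u=s*np.cos(a)-h*np.sin(a)
    return np.array([x+u*np.cos(w)-c*np.sin(w), y+u*np.sin(w)+c*np.cos(w), .045+s*np.sin(a)+h*np.cos(a)])
E
python3 - <<'E'
from fit import *
t=lambda u,v:("top",(u/4+255-.4,v/4+185-.4)); d=lambda u,v:("side",(u/3.2+195-.3,v/3.2+175-.3))
W=.0465
# name, pixel, s, relative to seat?, c, h
D=[(t(705,38),-.15,0,-W,.012),(t(785,233),-.15,0,W,.012),(t(43,275),.15,0,-W,.012),(t(120,490),.15,0,W,.012),
(t(315,190),-.047,1,-.0425,0),(t(385,375),-.047,1,.0425,0),(t(250,210),-.015,1,-.0425,.0035),(t(318,403),-.015,1,.0425,.0035),
(d(635,432),-.15,0,-W,.012),(d(42,122),.15,0,W,.012),(d(490,580),-.15,0,W,.012),
(d(167,235),-.015,1,.0425,.0035),(d(290,147),-.015,1,-.0425,.0035),(d(212,278),-.047,1,.0425,0),(d(340,185),-.047,1,-.0425,0),
(d(232,42),.028,1,-.04,.044),(d(207,20),.048,1,-.04,.044),(d(78,100),.048,1,.04,.044)]
def res(p): return np.array([np.array(proj(k[0],G(p,s+r*p[3],c,h)))-k[1] for k,s,r,c,h in D]).ravel()
f=least_squares(res,[.5,-.1,1.9,.08],diff_step=1e-3,loss="soft_l1"); p=f.x
print(p,np.round(res(p).reshape(-1,2),1).tolist())
# jar: least squares for s,c of silhouette centre in top view
q=t(672,160); g=least_squares(lambda v:np.array(proj("top",G(p,v[0],v[1],.028)))-q[1],[-.1,0],diff_step=1e-2); print("jar s,c",g.x,"travel",p[3]-g.x[0])
q=d(497,408); g2=least_squares(lambda v:np.array(proj("side",G(p,v[0],v[1],.028)))-q[1],[-.1,0],diff_step=1e-2); print("jar side",g2.x)
np.save("p.npy",p)
print("foot",G(p,g.x[0]-.024,0,.009),"jar",G(p,*g.x,.028),"seat",G(p,p[3],0,.028))
for n,uv,z in(("spare",(304.3,187.7),.08),("flask",(418,130),.13),("dishes",(337,347),.027)): print(n,atz("top",uv,z))
E
```

```text
[ 0.56696473 -0.05483789  1.89710152  0.08036977] [[2.8, -0.8], [3.6, 1.8], [1.6, -3.3], [1.3, 0.1], [1.3, -2.1], [1.5, 0.8], [0.0, -1.2], [0.5, 0.5], [0.7, 0.4], [-1.2, -2.1], [-0.5, -0.8], [-3.5, -0.4], [1.2, -2.3], [-3.6, 1.6], [-0.8, -0.1], [0.7, -1.8], [0.2, -2.4], [-2.1, -1.9]]
jar s,c [-0.103125  0.      ] travel 0.18349476799643155
jar side [-0.10605469  0.        ]
foot [ 0.60771794 -0.17526636  0.03617253] jar [ 0.60094999 -0.15526661  0.05833566] seat [0.54270707 0.01684514 0.0839411 ]
spare [0.66296609 0.0395115  0.08      ]
flask [ 0.74090788 -0.13516371  0.13      ]
dishes [ 0.40636075 -0.01119733  0.027     ]
```

```bash
sed -i 's/round(float(\(cx[^,]*\)),1),round(float(\(cy[^)]*\)),1)/float(\1),float(\2)/' h.py; grep -n "return \[" h.py; cat > f2.py <<'E'
from fit import *
t=lambda u,v:("top",(u/4+255-.4,v/4+185-.4)); d=lambda u,v:("side",(u/3.2+195-.3,v/3.2+175-.3))
W=.0465
D=[(t(705,38),-.15,0,-W,.012),(t(785,233),-.15,0,W,.012),(t(43,275),.15,0,-W,.012),(t(120,490),.15,0,W,.012),
(t(315,190),-.047,1,-.0425,0),(t(385,375),-.047,1,.0425,0),(t(250,210),-.015,1,-.0425,.0035),(t(318,403),-.015,1,.0425,.0035),
(d(635,432),-.15,0,-W,.012),(d(42,122),.15,0,W,.012),(d(490,580),-.15,0,W,.012),
(d(167,235),-.015,1,.0425,.0035),(d(290,147),-.015,1,-.0425,.0035),(d(212,278),-.047,1,.0425,0),(d(340,185),-.047,1,-.0425,0),
(d(232,42),.028,1,-.04,.044),(d(207,20),.048,1,-.04,.044),(d(78,100),.048,1,.04,.044)]
def res(p): return np.array([np.array(proj(k[0],G(p,s+r*p[3],c,h)))-k[1] for k,s,r,c,h in D]).ravel()
f=least_squares(res,[.56,-.06,1.9,.08]); p=f.x
print(p,np.round(res(p).reshape(-1,2),1).tolist())
for q in(t(672,160),d(497,408)):
    g=least_squares(lambda v:np.array(proj(q[0],G(p,v[0],v[1],.028)))-q[1],[-.1,0]).x; print("jar s,c",g,"travel",p[3]-g[0])
np.save("p.npy",p)
print("foot",G(p,g[0]-.024,0,.009),"jar",G(p,*g,.028),"seat",G(p,p[3],0,.028))
E
python3 f2.py
```

```text
6:    f,cx,cy,T=P(cam); q=T[:3,:3]@np.array(p)+T[:3,3]; return [float(cx+f*q[0]/q[2]),float(cy+f*q[1]/q[2])]
[ 0.56695286 -0.05300258  1.9070156   0.07762971] [[1.3, -1.5], [2.5, 0.9], [0.5, -2.4], [0.7, 0.9], [1.6, -2.3], [2.3, 0.4], [0.3, -1.2], [1.3, 0.3], [0.3, -1.5], [-2.2, -2.3], [-0.1, -2.6], [-2.9, 0.3], [1.5, -1.9], [-2.9, 2.2], [-0.4, 0.2], [0.8, -1.3], [0.2, -1.9], [-1.8, -1.1]]
jar s,c [-0.10451326 -0.0010142 ] travel 0.1821429650422806
jar s,c [-0.10744367 -0.00017887] travel 0.18507337440372904
foot [ 0.61030886 -0.17705808  0.03556989] jar [ 0.60351182 -0.15706739  0.05773302] seat [0.54288088 0.0158751  0.08355874]
```

```bash
python3 -m jog '[{"grip":0.3,"slide":[0,0,0],"yaw":-0.147},{"grip":0.3,"slide":[0,0,0],"yaw":-0.147},{"grip":0.3,"slide":[0,0,0],"yaw":-0.147},{"grip":0.3,"slide":[0,0,0],"yaw":-0.147},{"grip":0.3,"slide":[0,0,0],"yaw":-0.147},{"grip":0.3,"slide":[0,0,0],"yaw":-0.147},{"grip":0.3,"slide":[0,0,0],"yaw":-0.147},{"grip":0.3,"slide":[0,0,0],"yaw":-0.147}]' 20
python3 -m jog '[{"grip":0.3,"slide":[0,0,0],"yaw":-0.147},{"grip":0.3,"slide":[0,0,0],"yaw":-0.147},{"grip":0.3,"slide":[0,0,0],"yaw":-0.147},{"grip":0.3,"slide":[0,0,0],"yaw":0}]'
cat > rel.py <<'E'
from fit import *
from scipy.spatial.transform import Rotation as R
def rel(s,c,h):
    "slide (cm) bringing the fingertips (73 mm ahead) to gutter coords s,c,h; yaw error"
    p=np.load("p.npy"); o=manip.get_obs(); M=R.from_quat(o["ee_rot"]).as_matrix(); tip=o["position"]+.073*M[:,2]
    print("tip",tip.round(4),"slide cm",np.round(100*M.T@(G(p,s,c,h)-tip),2),"yaw",round(float(np.arctan2(M[1,0],M[0,0])-p[2]),3),"F",o["ft_force"].round(2),"t",round(float(o["clock"]),2),"w",round(float(o["grip_width"]),2))
E
python3 -c "
from rel import *
rel(-.164,0,.10)"
```

```text
clock: 1.6
position: [0.1792, -0.5988, 0.3039]
ee_rot: [0.741, 0.672, -0.0, 0.0]
ft_force: [-0.3, 0.6, -0.1]
grip_width: 0.35
grasp_force: 0.0
clock: 2.0
position: [0.1791, -0.5988, 0.3039]
ee_rot: [0.578, 0.816, 0.0, 0.0]
ft_force: [-0.5, -0.7, 0.3]
grip_width: 0.353
grasp_force: 0.0
tip [ 0.1791 -0.5988  0.2309] slide cm [20.93 54.68 10.99] yaw 0.003 F [-0.49 -0.66  0.29] t 2.0 w 0.35
```

```bash
python3 -m jog '[{"grip":0.3,"slide":[1.3,3.4,0],"yaw":0},{"grip":0.3,"slide":[1.3,3.4,0],"yaw":0},{"grip":0.3,"slide":[1.3,3.4,0],"yaw":0},{"grip":0.3,"slide":[1.3,3.4,0],"yaw":0},{"grip":0.3,"slide":[1.3,3.4,0],"yaw":0},{"grip":0.3,"slide":[1.3,3.4,0],"yaw":0},{"grip":0.3,"slide":[1.3,3.4,0],"yaw":0},{"grip":0.3,"slide":[1.3,3.4,0],"yaw":0}]'
python3 -m jog '[{"grip":0.3,"slide":[1.3,3.4,0],"yaw":0},{"grip":0.3,"slide":[1.3,3.4,0],"yaw":0},{"grip":0.3,"slide":[1.3,3.4,0],"yaw":0},{"grip":0.3,"slide":[1.3,3.4,0],"yaw":0},{"grip":0.3,"slide":[1.3,3.4,0],"yaw":0},{"grip":0.3,"slide":[1.3,3.4,0],"yaw":0},{"grip":0.3,"slide":[1.3,3.4,0],"yaw":0},{"grip":0.3,"slide":[0,0,0],"yaw":0}]'
python3 -c "
from rel import *
rel(-.164,0,.016)"
```

```text
clock: 2.8
position: [0.4025, -0.4096, 0.3041]
ee_rot: [0.581, 0.814, -0.0, 0.0]
ft_force: [0.2, -1.4, -0.8]
grip_width: 0.352
grasp_force: 0.0
clock: 3.6
position: [0.5992, -0.2405, 0.3036]
ee_rot: [0.578, 0.816, 0.002, -0.0]
ft_force: [0.1, 0.8, 0.9]
grip_width: 0.349
grasp_force: 0.0
tip [ 0.5993 -0.2403  0.2306] slide cm [ 2.23  3.09 19.27] yaw 0.003 F [0.11 0.83 0.94] t 3.6 w 0.35
```

```bash
python3 -m jog '[{"grip":0.3,"slide":[0.2,1.0,2.3],"yaw":0},{"grip":0.3,"slide":[0.2,1.0,2.3],"yaw":0},{"grip":0.3,"slide":[0.2,1.1,2.3],"yaw":0},{"grip":0.3,"slide":[0.2,0,2.3],"yaw":0},{"grip":0.3,"slide":[0.2,0,2.3],"yaw":0},{"grip":0.3,"slide":[0.2,0,2.3],"yaw":0},{"grip":0.3,"slide":[0,0,2.2],"yaw":0},{"grip":0.3,"slide":[0,0,0],"yaw":0}]'
python3 - <<'E'
from rel import *
rel(-.164,0,.016)
a=manip.camera("top")[150:290,340:500];b=manip.camera("side")[220:400,280:440]
a=cv2.resize(a,None,fx=2.5,fy=2.5,interpolation=2);b=cv2.resize(b,None,fx=2.5,fy=2.5,interpolation=2)
o=np.zeros((450,800,3),np.uint8);o[:350,:400]=a;o[:,400:]=b;cv2.imwrite("pics/c1.png",np.clip(o*1.5,0,255).astype(np.uint8))
E
```

```text
clock: 4.4
position: [0.6195, -0.2247, 0.1407]
ee_rot: [0.58, 0.815, -0.001, -0.002]
ft_force: [0.1, 0.0, -0.1]
grip_width: 0.354
grasp_force: 0.0
tip [ 0.6191 -0.2246  0.0677] slide cm [1.45 0.75 2.97] yaw -0.003 F [ 0.09  0.04 -0.12] t 4.4 w 0.35
```

View pics/c1.png

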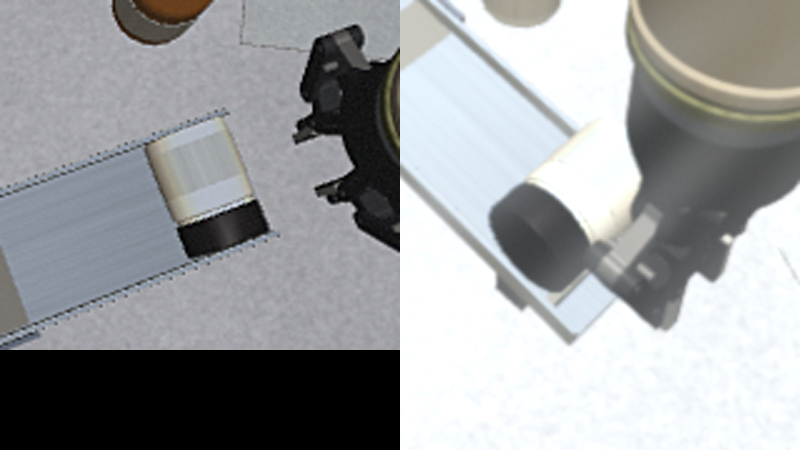

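The picture shows the fingers downhill of the jar (tips at crop 300,133 and 325,190), slightly off to the dishes side, as the numbers say. The jar hasn't moved. I'll centre, lower, and move up to contact.

```bash
python3 -m jog '[{"grip":0.3,"slide":[0,0.4,0],"yaw":0},{"grip":0.3,"slide":[0,0.4,0],"yaw":0},{"grip":0.3,"slide":[0.3,0,1.0],"yaw":0},{"grip":0.3,"slide":[0.3,0,1.0],"yaw":0},{"grip":0.3,"slide":[0.3,0,0.9],"yaw":0},{"grip":0.3,"slide":[0,0,0],"yaw":0}]'
python3 - <<'E'
from rel import *
rel(-.145,0,.016)
E
```

```text
clock: 5.1
position: [0.6248, -0.2125, 0.1127]
ee_rot: [0.578, 0.816, -0.0, -0.002]
ft_force: [-1.3, -0.5, 0.5]
grip_width: 0.352
grasp_force: 0.0
tip [ 0.6246 -0.2124  0.0397] slide cm [ 2.37 -0.17 -0.08] yaw 0.002 F [-1.34 -0.48  0.54] t 5.1 w 0.35
```

```bash
python3 -m jog '[{"grip":0.3,"slide":[0.4,0,-0.06],"yaw":0},{"grip":0.3,"slide":[0.4,0,-0.06],"yaw":0},{"grip":0.3,"slide":[0.4,0,-0.06],"yaw":0},{"grip":0.3,"slide":[0.4,0,-0.06],"yaw":0},{"grip":0.3,"slide":[0.4,0,-0.06],"yaw":0},{"grip":0.3,"slide":[0.4,0,-0.06],"yaw":0},{"grip":0.3,"slide":[0.4,0,-0.06],"yaw":0},{"grip":0.3,"slide":[0.4,0,-0.06],"yaw":0}]'
python3 -m jog '[{"grip":0.3,"slide":[0.4,0,-0.06],"yaw":0},{"grip":0.3,"slide":[0.4,0,-0.06],"yaw":0},{"grip":0.3,"slide":[0.4,0,-0.06],"yaw":0},{"grip":0.3,"slide":[0.4,0,-0.06],"yaw":0},{"grip":0.3,"slide":[0.4,0,-0.06],"yaw":0},{"grip":0.3,"slide":[0.4,0,-0.06],"yaw":0},{"grip":0.3,"slide":[0.4,0,-0.06],"yaw":0},{"grip":0.3,"slide":[0.4,0,-0.06],"yaw":0}]'
python3 - <<'E'
from rel import *
rel(.0776-.039,0,.016)
a=manip.camera("top")[150:310,260:500];b=manip.camera("side")[180:400,240:440]
a=cv2.resize(a,None,fx=1.7,fy=1.7,interpolation=2);b=cv2.resize(b,None,fx=1.9,fy=1.9,interpolation=2)
o=np.zeros((420,800,3),np.uint8);o[:a.shape[0],:a.shape[1]]=a;o[:b.shape[0],410:410+b.shape[1]]=b;cv2.imwrite("pics/c2.png",np.clip(o*1.2,0,255).astype(np.uint8))
E
```

```text
clock: 5.9
position: [0.6153, -0.183, 0.1199]
ee_rot: [0.579, 0.816, -0.0, 0.0]
ft_force: [0.7, -0.5, 0.9]
grip_width: 0.351
grasp_force: 0.3
clock: 6.7
position: [0.6046, -0.1527, 0.1246]
ee_rot: [0.578, 0.816, -0.0, 0.0]
ft_force: [0.6, -0.9, 0.4]
grip_width: 0.352
grasp_force: 0.3
tip [ 0.6046 -0.1527  0.0516] slide cm [14.25 -0.26 -1.47] yaw 0.001 F [ 0.55 -0.89  0.39] t 6.7 w 0.35
```

View pics/c2.png

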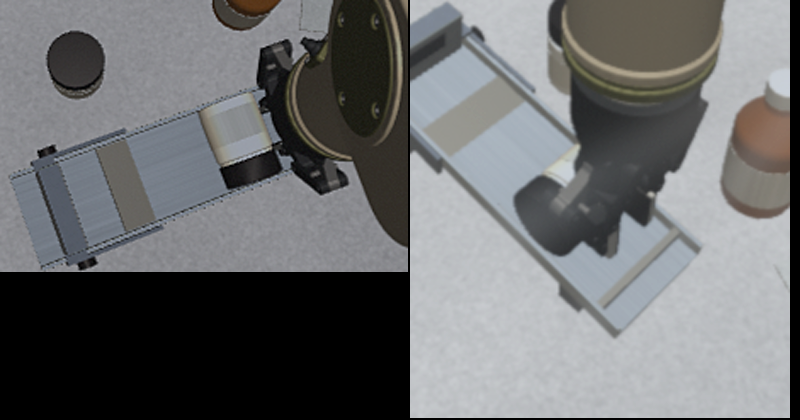

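The jar (crop 240,140) is square to the gutter and riding ahead of the fingers, clear of the foot bar. I'll keep pushing.

```bash
python3 -m jog '[{"grip":0.3,"slide":[0.5,-0.02,-0.07],"yaw":0},{"grip":0.3,"slide":[0.5,-0.02,-0.07],"yaw":0},{"grip":0.3,"slide":[0.5,-0.02,-0.07],"yaw":0},{"grip":0.3,"slide":[0.5,-0.02,-0.07],"yaw":0},{"grip":0.3,"slide":[0.5,-0.02,-0.07],"yaw":0},{"grip":0.3,"slide":[0.5,-0.02,-0.07],"yaw":0},{"grip":0.3,"slide":[0.5,-0.02,-0.07],"yaw":0},{"grip":0.3,"slide":[0.5,-0.02,-0.07],"yaw":0}]'
python3 -m jog '[{"grip":0.3,"slide":[0.4,0,-0.06],"yaw":0},{"grip":0.3,"slide":[0.4,0,-0.06],"yaw":0},{"grip":0.3,"slide":[0.4,0,-0.06],"yaw":0},{"grip":0.3,"slide":[0.4,0,-0.06],"yaw":0},{"grip":0.3,"slide":[0.4,0,-0.06],"yaw":0},{"grip":0.3,"slide":[0.4,0,-0.06],"yaw":0},{"grip":0.3,"slide":[0.4,0,-0.06],"yaw":0},{"grip":0.3,"slide":[0.4,0,-0.06],"yaw":0}]'
python3 - <<'E'
from rel import *
rel(.0776-.039,0,.016)
a=manip.camera("top")[150:310,260:500];b=manip.camera("side")[160:380,190:390]
a=cv2.resize(a,None,fx=1.7,fy=1.7,interpolation=2);b=cv2.resize(b,None,fx=1.9,fy=1.9,interpolation=2)
o=np.zeros((420,800,3),np.uint8);o[:a.shape[0],:a.shape[1]]=a;o[:b.shape[0],410:410+b.shape[1]]=b;cv2.imwrite("pics/c3.png",np.clip(o*1.2,0,255).astype(np.uint8))
E
```

```text
clock: 7.6
position: [0.5899, -0.1154, 0.1302]
ee_rot: [0.579, 0.816, -0.0, 0.0]
ft_force: [0.1, -0.3, 1.0]
grip_width: 0.352
grasp_force: 0.2
clock: 8.4
position: [0.5793, -0.0853, 0.135]
ee_rot: [0.579, 0.816, -0.0, 0.0]
ft_force: [0.4, -0.5, 0.7]
grip_width: 0.352
grasp_force: 0.3
tip [ 0.5793 -0.0853  0.062 ] slide cm [ 7.05 -0.1  -0.43] yaw 0.001 F [ 0.37 -0.51  0.66] t 8.4 w 0.35
```

View pics/c3.png

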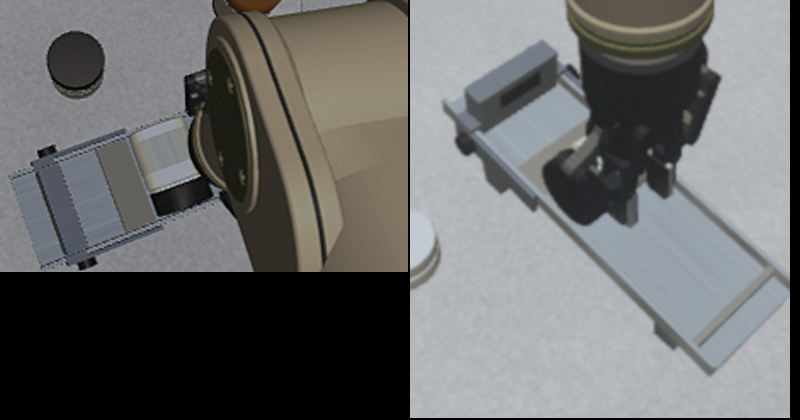

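The jar is square at the foot of the hump, with fingers behind it. I'll go slower over the hump.

```bash
python3 -m jog '[{"grip":0.3,"slide":[0.3,0,0],"yaw":0},{"grip":0.3,"slide":[0.3,0,-0.02],"yaw":0},{"grip":0.3,"slide":[0.3,0,-0.03],"yaw":0},{"grip":0.3,"slide":[0.3,0,-0.04],"yaw":0},{"grip":0.3,"slide":[0.3,0,-0.04],"yaw":0},{"grip":0.3,"slide":[0.3,0,-0.04],"yaw":0},{"grip":0.3,"slide":[0.3,0,-0.04],"yaw":0},{"grip":0.3,"slide":[0.3,0,-0.04],"yaw":0}]'
python3 -m jog '[{"grip":0.3,"slide":[0.3,0,-0.04],"yaw":0},{"grip":0.3,"slide":[0.3,0,-0.04],"yaw":0},{"grip":0.3,"slide":[0.3,0,-0.04],"yaw":0},{"grip":0.3,"slide":[0.3,0,-0.04],"yaw":0},{"grip":0.3,"slide":[0.3,0,-0.04],"yaw":0},{"grip":0.3,"slide":[0.3,0,-0.04],"yaw":0},{"grip":0.3,"slide":[0.3,0,-0.04],"yaw":0},{"grip":0.3,"slide":[0.3,0,-0.04],"yaw":0}]'
python3 - <<'E'
from rel import *
rel(.0776-.039,0,.016)
a=manip.camera("top")[150:310,260:500];b=manip.camera("side")[160:380,190:390]
a=cv2.resize(a,None,fx=1.7,fy=1.7,interpolation=2);b=cv2.resize(b,None,fx=1.9,fy=1.9,interpolation=2)
o=np.zeros((420,800,3),np.uint8);o[:a.shape[0],:a.shape[1]]=a;o[:b.shape[0],410:410+b.shape[1]]=b;cv2.imwrite("pics/c4.png",np.clip(o*1.2,0,255).astype(np.uint8))
E
```

```text
clock: 9.3
position: [0.5715, -0.0627, 0.1375]
ee_rot: [0.579, 0.816, -0.0, 0.0]
ft_force: [1.1, -0.9, 0.9]
grip_width: 0.352
grasp_force: 0.5
clock: 10.1
position: [0.5635, -0.04, 0.1406]
ee_rot: [0.578, 0.816, -0.0, 0.0]
ft_force: [-0.2, -0.7, 0.4]
grip_width: 0.352
grasp_force: 0.5
tip [ 0.5635 -0.04    0.0676] slide cm [ 2.26 -0.1   0.14] yaw 0.001 F [-0.22 -0.72  0.45] t 10.1 w 0.35
```

View pics/c4.png

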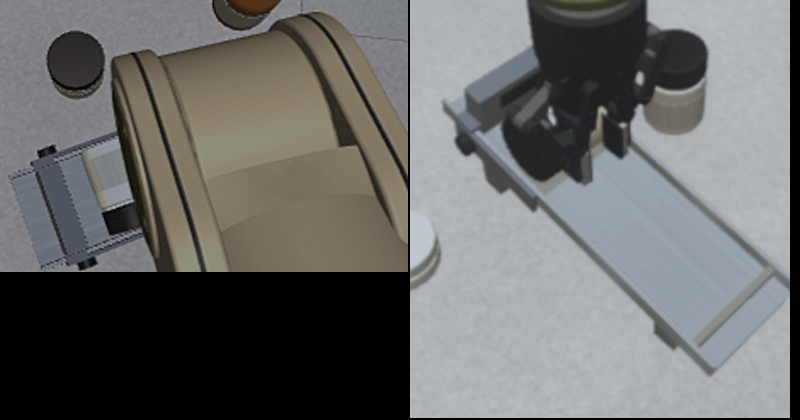

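The jar is about on the crest, with roughly 20 mm left to the stop face. I'll continue gently.

```bash
python3 -m jog '[{"grip":0.3,"slide":[0.2,0,0],"yaw":0},{"grip":0.3,"slide":[0.2,0,0],"yaw":0},{"grip":0.3,"slide":[0.2,0,0],"yaw":0},{"grip":0.3,"slide":[0.2,0,0],"yaw":0},{"grip":0.3,"slide":[0.2,0,0],"yaw":0},{"grip":0.3,"slide":[0.2,0,0],"yaw":0}]'
python3 -m jog '[{"grip":0.3,"slide":[0.15,0,0],"yaw":0},{"grip":0.3,"slide":[0.15,0,0],"yaw":0},{"grip":0.3,"slide":[0.15,0,0],"yaw":0},{"grip":0.3,"slide":[0.15,0,0],"yaw":0}]'
python3 - <<'E'
from rel import *
rel(.0776-.039,0,.016)
a=manip.camera("top")[200:310,260:370];b=manip.camera("side")[160:300,190:330]
a=cv2.resize(a,None,fx=3.6,fy=3.6,interpolation=2);b=cv2.resize(b,None,fx=2.8,fy=2.8,interpolation=2)
o=np.zeros((420,800,3),np.uint8);o[:a.shape[0],:a.shape[1]]=a;o[:b.shape[0],400:400+b.shape[1]]=b;cv2.imwrite("pics/c5.png",np.clip(o*1.5,0,255).astype(np.uint8))
E
```

```text
clock: 10.8
position: [0.5595, -0.0286, 0.1406]
ee_rot: [0.578, 0.816, -0.0, -0.0]
ft_force: [-0.0, -0.1, 0.1]
grip_width: 0.35
grasp_force: 0.0
clock: 11.2
position: [0.5576, -0.0232, 0.1406]
ee_rot: [0.578, 0.816, -0.0, 0.0]
ft_force: [-0.6, -0.1, 0.1]
grip_width: 0.354
grasp_force: 0.0
tip [ 0.5576 -0.0232  0.0676] slide cm [ 0.47 -0.1   0.14] yaw 0.001 F [-0.6  -0.1   0.07] t 11.2 w 0.35
```

View pics/c5.png

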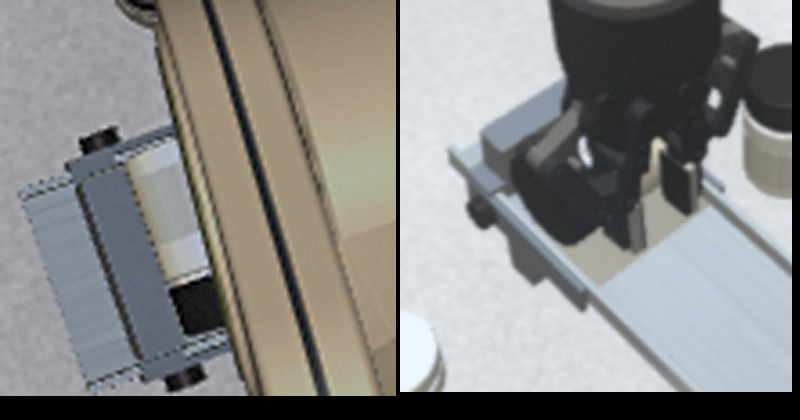

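The jar has dropped off the crest and lies against the stop, square to it (contact force fell to 0). I'll follow up gently to touch it, and check the force.

```bash
python3 -m jog '[{"grip":0.3,"slide":[0.1,0,0],"yaw":0},{"grip":0.3,"slide":[0.1,0,0],"yaw":0},{"grip":0.3,"slide":[0.1,0,0],"yaw":0},{"grip":0.3,"slide":[0.1,0,0],"yaw":0}]'
python3 -m jog '[{"grip":0.3,"slide":[0.1,0,0],"yaw":0},{"grip":0.3,"slide":[0.1,0,0],"yaw":0}]'
```

```text
clock: 11.7
position: [0.5563, -0.0195, 0.1406]
ee_rot: [0.579, 0.816, -0.0, 0.0]
ft_force: [0.7, 0.2, -0.3]
grip_width: 0.35
grasp_force: 0.2
clock: 11.9
position: [0.556, -0.0185, 0.1408]
ee_rot: [0.579, 0.816, -0.0, 0.001]
ft_force: [2.7, -6.8, -0.3]
grip_width: 0.351
grasp_force: 3.3
```

Pressed firmly (about 7 N) against the stop. Now back away and up.

```bash
python3 -m jog '[{"grip":0.3,"slide":[-0.2,0,0],"yaw":0},{"grip":0.3,"slide":[-0.4,0,0],"yaw":0},{"grip":0.3,"slide":[-0.8,0,0],"yaw":0},{"grip":0.3,"slide":[-1,0,-0.2],"yaw":0},{"grip":0.3,"slide":[-1,0,-1],"yaw":0},{"grip":0.3,"slide":[-1,0,-2],"yaw":0},{"grip":0.3,"slide":[-1,0,-3],"yaw":0},{"grip":0.3,"slide":[-1,0,-3],"yaw":0}]'
python3 -m jog '[{"grip":0.3,"slide":[-3,0,-2],"yaw":0},{"grip":0.3,"slide":[-4,0,-1],"yaw":0},{"grip":0.3,"slide":[-4,0,0],"yaw":0},{"grip":0.3,"slide":[-4,0,0],"yaw":0},{"grip":0.3,"slide":[-3,0,0],"yaw":0},{"grip":0.3,"slide":[-2,0,0],"yaw":0},{"grip":0.3,"slide":[0,0,0],"yaw":0},{"grip":0.3,"slide":[0,0,0],"yaw":0}]'
python3 - <<'E'
from rel import *
p=np.load("p.npy")
a=manip.camera("top");b=manip.camera("side")
for c in("top","side"):
    s=proj(c,G(p,p[3],0,.028)); print(c,"seat px",np.round(s,1),[(round(m["conf"],2),m["centre"]) for m in manip.masks_of("jar",c)[:2]])
a=cv2.resize(a[170:310,240:380],None,fx=2.8,fy=2.8,interpolation=2);b=cv2.resize(b[160:300,190:330],None,fx=2.8,fy=2.8,interpolation=2)
cv2.imwrite("pics/c6.png",np.clip(np.hstack([a,b])*1.5,0,255).astype(np.uint8))
E
```

```text
clock: 12.7
position: [0.5769, -0.0792, 0.2343]
ee_rot: [0.579, 0.816, 0.0, -0.0]
ft_force: [1.1, -0.3, -0.3]
grip_width: 0.349
grasp_force: 0.0
clock: 13.5
position: [0.6428, -0.2672, 0.2629]
ee_rot: [0.579, 0.815, 0.0, -0.0]
ft_force: [0.2, 0.2, 0.5]
grip_width: 0.35
grasp_force: 0.0
top seat px [320.  262.9] [(0.82, [319.6, 262.1]), (0.46, [406.5, 143.9])]
side seat px [259.7 217.4] [(0.8, [259.2, 214.0])]
```

View pics/c6.png

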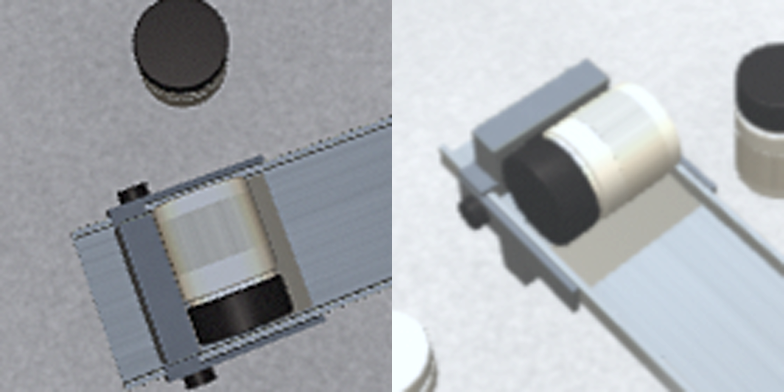

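The jar lies square against the stop in the seat. Its centre in the top view is (320,262), against a predicted seat pixel of (320,263). The stop is unmoved and the arm is clear.

```bash
python3 -c "
from workcell import manip
print(manip.hand_in())"
```

```text
the job is handed in; nothing more can be done
None
```

The jar was pushed up over the hump into the seat and stayed square against the stop after the fingers came away; the stop and the bystanders look undisturbed, and the job is handed in (no verdict was returned).

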